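# Try the folding stay on a newly fitted box lid

## Task

The folding stay on this wooden box has just been screwed on; try it out. Raise the lid until the stay locks straight and the lid stands open with nobody holding it, then break the stay at its middle joint and lower the lid gently until it is fully shut - do not let it slam, and do not disturb the things lying around the box.

Things in the scene. Friction and masses are not known exactly. Their poses are not given: they have to be found in the camera images.
- box: plain plywood box standing fast on the bench, 190 deep (x) x 260 wide (y) x 100 high, walls 10 thick, empty. Origin: centre of its underside; x points from its front (the robot's side) to its back, y to its left, z up. A flat lid covers it; a folding steel stay sits inside against the left (+y) wall.
- hinge (a point): middle of the lid's hinge line, which runs along the box's back top edge, parallel to its y: (95, 0, 100) mm in the box frame. The lid is a 12 mm thick wooden board, 194 from hinge to front edge, with a steel bow handle sticking out of the middle of its front edge.
- handle (a point): middle of the handle's bar: round steel, 10 in diameter, parallel to the box's y, 90 clear between its posts, 33 clear between bar and lid edge. It moves with the lid, 232 from the hinge: (-137, 0, 106) mm in the box frame with the lid shut, about (51, 0, 328) locked open. Gripped, the bar can turn between the pads as the lid swings.
- stay_foot (a point): where the stay pivots on the box's left wall: (5, 110, 85) mm in the box frame. The stay is two flat steel links, 13 wide, each 65 long between pivots, riveted together at the knuckle; the lower turns on this pivot, the upper on a bracket under the lid, 108 from the hinge.
- knuckle (a point): centre of the stay's middle joint, a steel boss 18 in diameter, 14 long along y: pinch its flat ends or hook it. Locked open: (35, 110, 142) mm in the box frame, 50 free between it and the lid. A 2 to 4 N pull to the box's front (-x) breaks it; it then moves nearly level through (11, 110, 149) (lid 1.29 rad) and (1, 110, 150) (lid 1.22), the lid following. Lid shut: (-8, 110, 21).
- lid (a joint): lid angle, rad: 0 shut, grows as its front rises; the stay stops it at 1.36 (78 degrees); locked open it stands at 1.355. The lid weighs 0.3 to 0.5 kg. Its hinges are stiff enough to hold it unaided only above about 1.15 rad; let go lower than that, it falls shut.
- stay (a joint): angle of the stay's middle joint, rad: 0 folded (lid shut), 2.86 links in line, 3.00 at its stop just past the line = locked. In between it goes with the lid (lid 1.22: 2.04, 1.29: 2.28, 1.34: 2.55). A light spring carries it past the line when the lid is pulled fully up and eased; once locked, the lid cannot come down until the knuckle is pulled back over the line.
- bowl: loose white ceramic bowl, 90 in diameter, 55 high, beside the left of the box; origin: centre of its underside. Leave alone.
- screwdriver: loose screwdriver 190 long with a dark wooden handle, lying off the box's left front corner; origin: under its middle. Leave alone.
- leaf: loose plywood leaf ornament, 150 long, 6 thick, lying beside the right of the box; origin: centre of its underside. Leave alone.

How it is judged:
On the way, in this order (a step that is already met when the one before it is completed fails the run):
1. the lid is up, its stay locked straight, and it stands on its own: lid within 0.05 rad of its locked angle, stay joint past straight, box, lid and stay not touched by the gripper (value of joint lid above 1.31 rad and value of joint stay above 2.92 rad and contact force between the fingers and box below 0.3 N), for 0.4 s.
2. the stay is broken: its joint folded back by at least 0.35 rad from straight (value of joint stay below 2.5 rad), for 0.1 s.
At the end, for the whole second after the job is handed in: The lid is fully shut (within 0.035 rad, 8 mm at its front edge) and still, with the stay folded inside; it never closed faster than 2.5 rad/s; bowl, screwdriver and leaf within 30 mm of where they lay and the bowl upright (value of joint lid below 0.035 rad and value of joint stay below 0.1 rad and velocity of joint lid between -0.05 and 0.05 rad/s); the robot touches nothing.
It fails at once if the lid falls or is slammed: it closes faster than 2.5 rad/s (velocity of joint lid below -2.5 rad/s).
It fails at once if the bowl is pushed more than 30 mm (distance of bowl from where it was at the start of the episode above 0.03 m).
It fails at once if the bowl is tipped (angle between bowl's own z axis and vertical above 0.5 rad).
It fails at once if the screwdriver is pushed more than 30 mm (distance of screwdriver from where it was at the start of the episode above 0.03 m).
It fails at once if the leaf is pushed more than 30 mm (distance of leaf from where it was at the start of the episode above 0.03 m).
It also fails if it takes over 56 s, if anything falls off the work surface, if the arm or the gripper's body presses on something with over 40 N, if the wrist force passes 120 N, or if a joint passes its speed limit or range.

## Robot

A 7-joint arm with a two-finger parallel gripper is mounted at the origin on the work surface. World frame = base frame: x ahead of the robot, y to its left, z up, the work surface at z = 0. Lengths are in m, angles in rad, forces in N, time in s.
With the tool pointing down it reaches from about 0.425 to 0.925 m from the base axis. Payload 6.8 kg.
Tool frame: the origin (TCP) lies on the centre line of the jaws, within the pads' length; the fingertips stand 8 mm ahead of it and the grasp point (between the pads) lies 11 mm behind it; z points along the fingers, y is the line along which they close (so a half turn about z gives the same grasp; the last joint's range is limited). The gripper opens to 88 mm and grips with 3 to 60 N. Pads are 20 mm wide; open, the fingers measure 115 mm over their backs; the gripper's body (75 mm by 178 mm) begins 61 mm behind the grasp point.
Start: joints at [-1.228, 0.477, 0.022, 1.555, -0.011, 1.109, -0.083], TCP at [0.294, 0.608, 0.231] pointing down, gripper open.
Joint ranges: [-2.96, 2.96], [-0.34, 2.1], [-1.41, 1.46], [0.24, 2.44], [-1.37, 4.51], [0.17, 1.92], [-2.96, 2.96]. Speed limits (rad/s): [2.39, 2.39, 3.14, 3.14, 3.14, 3.14, 3.14].

## Interface

Orientations are given as [roll, pitch, yaw] about the fixed x, y, z axes, in that order (R = Rz(yaw) Ry(pitch) Rx(roll)).
In Python, from rig import telemetry, vision, env, finder gives the robot as it stands. The module is installed in compiled form; this text tells all that it offers.
- The arm moves only by the shell command python3 -m inch 'ROWS' [FORCE]. ROWS is JSON, one flat list of numbers, 7 for each row, row after row: the turn, a rotation vector about the world's x, y, z in degrees, then the shift along the world's x, y, z in m, then the gripper command: -1 is shut, 1 is fully open, values between are in proportion. In form: [wx, wy, wz, x, y, z, hand, wx, wy, wz, x, y, z, hand, ...]. A call has 1 to 10 rows; each row shifts and turns the commanded pose from where the row before left it; what a row does not reach is not made up. A row lasts 1/8 s, in which the tool goes at most 62.5 mm and 10.7 degrees, less where a joint would pass 70% of its speed; a pose out of reach is approached as far as the arm can. A call with a gripper value outside its range is refused whole. The fingers move at their own pace and stop on an object; FORCE is the grip in N (left out, the last holds). Time passes only in rows, so rows that do not move let the fingers close. It gives the time, the measured TCP pose, the force, the opening and the grip force at its end, in the units of the state.
- telemetry.read_state(): the state, without advancing time (a new reading comes with each control period).
- vision.read_camera(name): name is "scene" or "top"; returns (picture, depth): 480x640x3 uint8, red, green, blue; 480x640 float32, m along the optical axis (not along the pixel's ray), 0 where there is no reading.
- vision.camera_info(name): a dict with "fx", "fy", "cx", "cy" (pixels), "xyz" and "orientation" of the camera in the world. Camera axes: x right, y down, z forward; pixel columns grow to the right and rows downward; lengths in m; the calibration is good to about 2 mm. A picture is of the moment at which its call begins. camera_info takes no time and is no camera call.
- env.finish_job(): hands the job in; it is judged then, once.
Trained networks look in the newest picture that a camera, given by its name, has taken for a name from the list of things; names that differ only in an ending like _2 or _b are one class to them, and where a whole thing is asked for, a point or a joint stands for the part that bears it (a point fixed in the world has none). Each returns a list of dicts, best first, with "conf" (0 to 1); they miss things now and then, are a little off and sometimes report something else, mostly with a low value. They report only what shows in the picture. A call takes as long as a camera call.
- finder.spot_in(camera, query): "centre" ([column, row] in pixels, amid what is visible of it).
- finder.pinpoint(camera, query): "centre" ([column, row] in pixels: a listed point, or the origin of a listed thing).
The state is a dict: "time": time; "joint_positions": joint angles; "joint_vel": joint speeds; "joint_efforts": joint torques, N m; "tcp_pos": TCP position; "eef_rot": TCP orientation; "ft_force": force on the tool from outside, world axes, zero at the start; "ft_torque": the same for the moment, N m; "finger_gap": finger opening in m; "grasp_force": force on a finger pad.
Only numpy, scipy, OpenCV 4.12 (cv2) and the standard library are available. Lean on these libraries where they do the work, as an engineer would, in place of code of your own. Each camera call takes 0.05 s, during which the arm holds its last target. There are 200 camera calls.

## Working session

There is one attempt and no reset: what is moved stays moved. The work goes in short steps, Python scripts to look and compute and a shell command to move; the robot and the scene stay as the last step left them, time stands still between calls to the robot, and variables do not carry over. Pictures are saved under pics/ and viewed, at most 10 in all, crops included, and the job is handed in when it is done.

```bash
mkdir -p pics; cat > h.py <<'E'
import numpy as np, cv2
from scipy.spatial.transform import Rotation as R
from rig import telemetry, vision, env, finder
def world(cam,px,dep,z=None):
    i=vision.camera_info(cam); o=np.array(i["orientation"],float)
    M=R.from_euler('xyz',o).as_matrix() if o.size==3 else (o if o.shape==(3,3) else R.from_quat(o).as_matrix())
    r=M@np.array([(px[0]-i["cx"])/i["fx"],(px[1]-i["cy"])/i["fy"],1]); p=np.array(i["xyz"])
    if z is not None: return p+r*(z-p[2])/r[2]
    u,v=int(round(px[0])),int(round(px[1])); w=dep[v-2:v+3,u-2:u+3]; w=w[w>0]
    return p+r*np.median(w) if w.size else None
E
python3 - <<'E'
from h import *
s=telemetry.read_state(); print({k:np.round(v,3).tolist() for k,v in s.items()})
for c in ["scene","top"]:
    print(vision.camera_info(c))
    im,d=vision.read_camera(c); cv2.imwrite(f"pics/{c}0.png",im[:,:,::-1])
    for q in ["box","hinge","handle","bowl","screwdriver","leaf"]:
        for r in finder.pinpoint(c,q)[:2]: print(c,q,np.round(r["centre"]),round(r["conf"],2),np.round(world(c,r["centre"],d),3), np.round(world(c,r["centre"],d,0.106),3))
E
```

```text
{'time': 0.0, 'joint_positions': [-1.228, 0.478, 0.022, 1.556, -0.011, 1.109, -0.083], 'joint_vel': [0.0, -0.0, 0.0, 0.001, 0.0, 0.0, -0.0], 'joint_efforts': [-0.001, -58.284, 1.534, -27.262, -0.054, 0.017, 0.0], 'tcp_pos': [0.294, 0.607, 0.23], 'eef_rot': [-3.14, 0.0, 2.691], 'ft_force': [1.329, -1.016, 0.164], 'ft_torque': [-0.001, -0.021, -0.041], 'grasp_force': 0.0, 'finger_gap': 0.088}
{'fx': 468.7441404609907, 'fy': 468.7441404609907, 'cx': 319.7214056000313, 'cy': 236.44218735231183, 'xyz': array([ 1.26441639, -0.05042827,  0.63874836]), 'orientation': array([-2.22019505,  0.00476548,  1.43232669])}
scene box [237. 289.] 0.55 [ 0.679 -0.112  0.095] [ 0.691 -0.111  0.106]
scene hinge [247. 277.] 0.74 [ 0.67  -0.092  0.112] [ 0.664 -0.093  0.106]
scene handle [208. 208.] 0.62 [ 0.277 -0.192  0.001] [ 0.44  -0.169  0.106]
scene bowl [339. 268.] 0.8 [0.587 0.079 0.039] [0.663 0.064 0.106]
scene leaf [122. 317.] 0.88 [ 0.628 -0.329  0.006] [ 0.728 -0.285  0.106]
{'fx': 508.03505472880505, 'fy': 508.03505472880505, 'cx': 311.670599929512, 'cy': 238.90485494029386, 'xyz': array([0.39826437, 0.05364884, 0.97266473]), 'orientation': array([-2.95126625,  0.00572727, -1.56812331])}
top box [404. 240.] 0.81 [ 0.562 -0.099  0.113] [ 0.563 -0.1    0.106]
top hinge [394. 179.] 0.71 [ 0.708 -0.104 -0.   ] [ 0.674 -0.087  0.106]
top hinge [444. 305.] 0.22 [ 0.452 -0.165  0.11 ] [ 0.452 -0.166  0.106]
top handle [444. 305.] 0.64 [ 0.452 -0.165  0.11 ] [ 0.452 -0.166  0.106]
top bowl [292. 261.] 0.83 [0.542 0.098 0.006] [0.527 0.093 0.106]
top screwdriver [348. 358.] 0.61 [ 0.36  -0.008  0.023] [ 0.363 -0.002  0.106]
top leaf [509. 225.] 0.82 [ 0.613 -0.324  0.005] [ 0.59  -0.285  0.106]
```

View pics/top0.png

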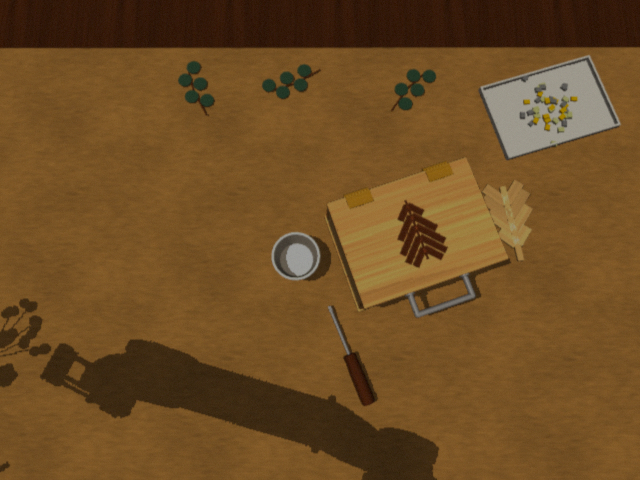

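View pics/scene0.png

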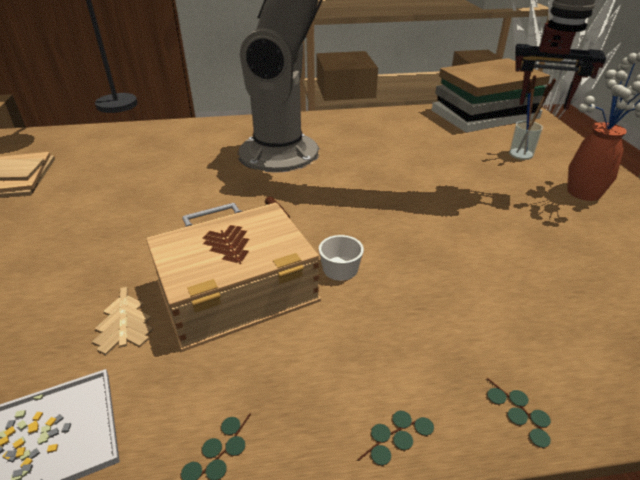

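The top view shows the lid quad with corners at about (328,207), (467,160), (510,260) and (360,308). The handle bar is at (444,305), the bowl at (296,257), the screwdriver at (350,355), and the leaf at (510,222). Next I fit the lid's pose from depth.

```bash
cat >> h.py <<'E'
def cloud(cam,d):
    i=vision.camera_info(cam); v,u=np.nonzero(d>0); z=d[v,u]
    M=R.from_euler('xyz',i["orientation"]).as_matrix()
    return np.c_[(u-i["cx"])/i["fx"]*z,(v-i["cy"])/i["fy"]*z,z]@M.T+i["xyz"],u,v
E
python3 - <<'E'
from h import *
for c in ["top","scene"]:
    im,d=vision.read_camera(c); P,u,v=cloud(c,d)
    m=(P[:,2]>.09)&(P[:,2]<.13)&(abs(P[:,0]-.56)<.22)&(abs(P[:,1]+.1)<.24)
    Q=P[m]
    lid=np.zeros(d.shape,np.uint8); lid[v[m],u[m]]=1
    lid=cv2.morphologyEx(lid,cv2.MORPH_OPEN,np.ones((13,13)))
    k=lid[v,u]>0; k&=m
    r=cv2.minAreaRect(P[k][:,:2].astype(np.float32)); print(c,r,np.median(P[k][:,2]))
    h=m&(lid[v,u]==0)
    ctr=np.array(r[0]); far=h&(np.hypot(P[:,0]-ctr[0],P[:,1]-ctr[1])>.1)
    for a in [0]:
        print(len(P[far]), cv2.minAreaRect(P[far][:,:2].astype(np.float32)))
    q=cv2.boxPoints(r);print(q)
E
```

```text
top ((0.581847071647644, -0.12161402404308319), (0.2053132951259613, 0.2645726203918457), 19.065828323364258) 0.11189335099723674
1640 ((0.5634956955909729, -0.12792420387268066), (0.2438121885061264, 0.2647627592086792), 19.080989837646484)
[[ 0.4416099  -0.03011766]
 [ 0.5280336  -0.28017685]
 [ 0.7220843  -0.21311039]
 [ 0.6356605   0.0369488 ]]
scene ((0.5834423303604126, -0.12211596965789795), (0.20671223104000092, 0.2638510465621948), 19.188859939575195) 0.11229274013086321
928 ((0.5648190975189209, -0.12843644618988037), (0.24472832679748535, 0.2644464075565338), 18.616819381713867)
[[ 0.44246697 -0.03149159]
 [ 0.5291903  -0.28068316]
 [ 0.7244177  -0.21274036]
 [ 0.63769436  0.03645122]]
```

```bash
python3 -m inch '[0,0,-4.5,0.02,-0.0387,0,-0.27,0,0,-4.5,0.02,-0.0387,0,-0.27,0,0,-4.5,0.02,-0.0387,0,-0.27,0,0,-4.5,0.02,-0.0387,0,-0.27,0,0,-4.5,0.02,-0.0387,0,-0.27,0,0,-4.5,0.02,-0.0387,0,-0.27,0,0,-4.5,0.02,-0.0387,0,-0.27,0,0,-4.5,0.02,-0.0387,0,-0.27,0,0,-4.5,0,-0.0387,0,-0.27,0,0,-4.5,0,-0.0387,0,-0.27]' 15
python3 -m inch '[0,0,0,0,-0.0387,0,-0.27,0,0,0,0,-0.0387,0,-0.27,0,0,0,0,-0.0387,0,-0.27,0,0,0,0,-0.0387,0,-0.27,0,0,0,0,-0.0387,0,-0.27,0,0,0,0,-0.0387,0,-0.27,0,0,0,0,-0.0387,0,-0.27,0,0,0,0,-0.0387,0,-0.27,0,0,0,0,-0.0387,0,-0.27,0,0,0,0,-0.0387,0,-0.27]'
python3 -m inch '[0,0,0,0,0,0,-0.27]'
```

```text
time: 2.05
tcp_pos: [0.4543, 0.2192, 0.2308]
eef_rot: [3.141, -0.0, 1.902]
ft_force: [0.3, -0.0, 0.1]
finger_gap: 0.032
grasp_force: 0.0
time: 3.3
tcp_pos: [0.4541, -0.1676, 0.231]
eef_rot: [3.141, 0.0, 1.906]
ft_force: [0.8, 0.0, -0.5]
finger_gap: 0.0322
grasp_force: 0.0
time: 3.42
tcp_pos: [0.4537, -0.1694, 0.231]
eef_rot: [3.141, 0.001, 1.9]
ft_force: [0.1, 0.8, 0.6]
finger_gap: 0.0319
grasp_force: 0.0
```

```bash
python3 -m inch '[0,0,0,0,0.003,-0.03,-0.27,0,0,0,0,0,-0.03,-0.27,0,0,0,0,0,-0.03,-0.27,0,0,0,0,0,-0.026,-0.27,0,0,0,0,0,-0.02,-0.27,0,0,0,0,0,0,-0.27]'
python3 -m inch '[0,0,0,0,0,0,-1,0,0,0,0,0,0,-1,0,0,0,0,0,0,-1,0,0,0,0,0,0,-1]' 15
python3 - <<'E'
from h import *
im,d=vision.read_camera("top"); cv2.imwrite("pics/t1.png",im[180:380,320:560,::-1].repeat(3,0).repeat(3,1))
a=np.r_[0:1.361:.08,1.36]; t=a+.0259; x=-.2321*np.cos(t); z=.2321*np.sin(t)
print(np.round(np.c_[a[1:],np.diff(x)*.945,np.diff(x)*.327,np.diff(z)],4))
E
```

```text
time: 4.18
tcp_pos: [0.4533, -0.1622, 0.0937]
eef_rot: [-3.139, -0.002, 1.907]
ft_force: [-0.7, -0.4, 0.7]
finger_gap: 0.032
grasp_force: 0.0
time: 4.68
tcp_pos: [0.4525, -0.1641, 0.0952]
eef_rot: [-3.14, -0.001, 1.904]
ft_force: [-6.1, -1.0, 6.8]
finger_gap: 0.0096
grasp_force: 15.0
[[8.00e-02 1.20e-03 4.00e-04 1.85e-02]
 [1.60e-01 2.60e-03 9.00e-04 1.84e-02]
 [2.40e-01 3.90e-03 1.40e-03 1.81e-02]
 [3.20e-01 5.30e-03 1.80e-03 1.77e-02]
 [4.00e-01 6.60e-03 2.30e-03 1.72e-02]
 [4.80e-01 7.90e-03 2.70e-03 1.66e-02]
 [5.60e-01 9.10e-03 3.20e-03 1.59e-02]
 [6.40e-01 1.03e-02 3.60e-03 1.50e-02]
 [7.20e-01 1.14e-02 3.90e-03 1.41e-02]
 [8.00e-01 1.24e-02 4.30e-03 1.31e-02]
 [8.80e-01 1.34e-02 4.60e-03 1.20e-02]
 [9.60e-01 1.42e-02 4.90e-03 1.09e-02]
 [1.04e+00 1.50e-02 5.20e-03 9.60e-03]
 [1.12e+00 1.57e-02 5.40e-03 8.30e-03]
 [1.20e+00 1.63e-02 5.60e-03 7.00e-03]
 [1.28e+00 1.67e-02 5.80e-03 5.60e-03]
 [1.36e+00 1.71e-02 5.90e-03 4.10e-03]
 [1.36e+00 0.00e+00 0.00e+00 0.00e+00]]
```

```bash
python3 -m inch '[0,0,0,0.0012,0.0004,0.0185,-1,0,0,0,0.0026,0.0009,0.0184,-1,0,0,0,0.0039,0.0014,0.0181,-1,0,0,0,0.0053,0.0018,0.0177,-1,0,0,0,0.0066,0.0023,0.0172,-1,0,0,0,0.0079,0.0027,0.0166,-1,0,0,0,0.0091,0.0032,0.0159,-1,0,0,0,0.0103,0.0036,0.015,-1]' 20
python3 -m inch '[0,0,0,0.0114,0.0039,0.0141,-1,0,0,0,0.0124,0.0043,0.0131,-1,0,0,0,0.0134,0.0046,0.012,-1,0,0,0,0.0142,0.0049,0.0109,-1,0,0,0,0.015,0.0052,0.0096,-1,0,0,0,0.0157,0.0054,0.0083,-1]'
python3 -m inch '[0,0,0,0.0163,0.0056,0.007,-1,0,0,0,0.0167,0.0058,0.0056,-1]'
```

```text
time: 5.72
tcp_pos: [0.4969, -0.1487, 0.2322]
eef_rot: [-3.134, -0.002, 1.903]
ft_force: [-10.8, -3.6, 5.2]
finger_gap: 0.0089
grasp_force: 20.0
time: 6.48
tcp_pos: [0.5819, -0.1197, 0.3027]
eef_rot: [-3.141, -0.001, 1.904]
ft_force: [-6.3, -0.1, 9.0]
finger_gap: 0.0095
grasp_force: 20.0
time: 6.72
tcp_pos: [0.6161, -0.1079, 0.3148]
eef_rot: [3.141, 0.0, 1.905]
ft_force: [-2.1, -1.9, 3.9]
finger_gap: 0.0093
grasp_force: 20.0
```

View pics/t1.png

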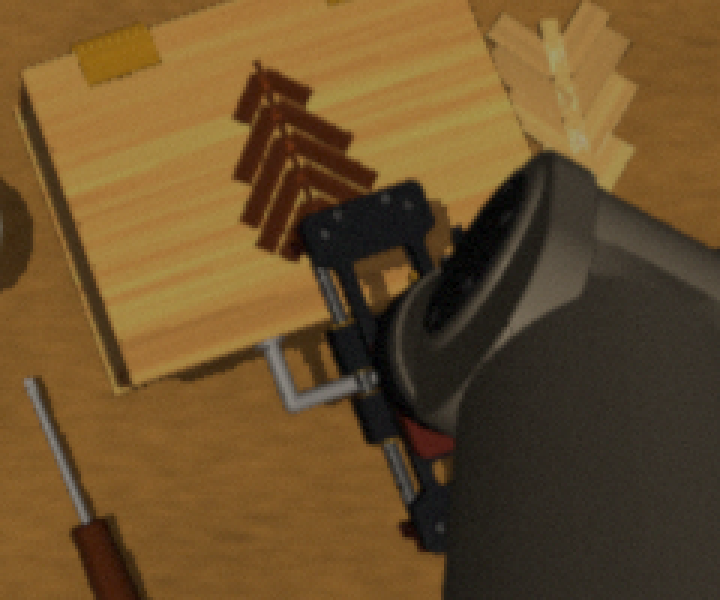

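The crop, taken before the lift, shows the bar between both fingers at about (365,380), with the lid still shut. The lid is now near 1.28 rad. I pull it fully up to the stop and then ease it.

```bash
python3 -m inch '[0,0,0,0.0085,0.003,0.002,-1,0,0,0,0.0085,0.003,0.002,-1,0,0,0,0.003,0.001,0.0005,-1,0,0,0,0,0,0,-1]'
python3 -m inch '[0,0,0,0.003,0.001,0.0005,-1,0,0,0,0,0,0,-1,0,0,0,0,0,0,-1]'
python3 - <<'E'
from h import *
s=telemetry.read_state(); H=np.array([.6722,-.0901,.1]); p=s["tcp_pos"]+np.array([0,0,.011])-H
print(np.arctan2(p[2],-(p[0]*.945+p[1]*.327))-.0259)
im,d=vision.read_camera("top"); cv2.imwrite("pics/t2.png",im[120:380,280:560,::-1].repeat(2,0).repeat(2,1))
for q in ["knuckle","stay_foot"]:
    for r in finder.pinpoint("top",q)[:2]: print(q,np.round(r["centre"]),round(r["conf"],2),np.round(world("top",r["centre"],d),3), np.round(world("top",r["centre"],d,0.142),3))
def w(b): return np.round([.5825+.945*b[0]-.327*b[1],-.1212+.327*b[0]+.945*b[1],b[2]],4)
print([w(b) for b in [(.035,.11,.142),(.011,.11,.149),(.001,.11,.150)]])
E
```

```text
time: 7.22
tcp_pos: [0.6327, -0.1022, 0.3182]
eef_rot: [-3.135, -0.002, 1.903]
ft_force: [-13.6, -0.5, 11.1]
finger_gap: 0.0091
grasp_force: 20.0
time: 7.6
tcp_pos: [0.6334, -0.1018, 0.3183]
eef_rot: [-3.131, -0.004, 1.902]
ft_force: [-20.1, -1.9, 10.8]
finger_gap: 0.0094
grasp_force: 20.0
1.3700768748092527
knuckle [352. 227.] 0.62 [ 0.577 -0.008  0.152] [ 0.579 -0.009  0.142]
stay_foot [353. 246.] 0.84 [ 0.555 -0.013  0.096] [ 0.547 -0.009  0.142]
[array([ 0.5796, -0.0058,  0.142 ]), array([ 0.5569, -0.0137,  0.149 ]), array([ 0.5475, -0.0169,  0.15  ])]
```

View pics/t2.png

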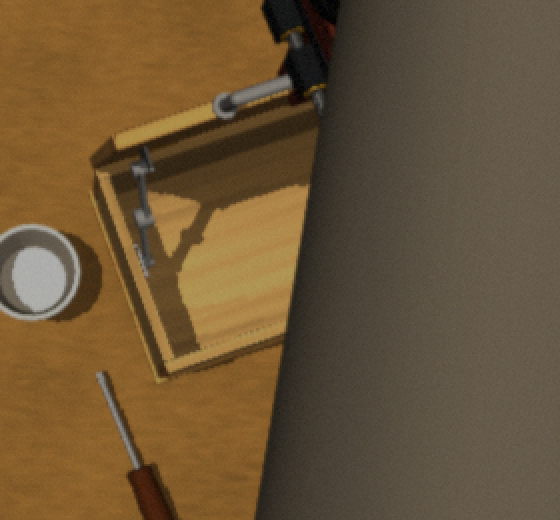

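The crop shows the stay nearly straight, with the knuckle at (145,217), which is full-image (352,228), and the lid up against its stop. I ease off, open the gripper and rise.

```bash
python3 -m inch '[0,0,0,-0.006,-0.002,-0.001,-1,0,0,0,0,0,0,-1]'
python3 -m inch '[0,0,0,0,0,0,-0.6,0,0,0,0,0,0,-0.2,0,0,0,0,0,0,-0.2,0,0,0,0,0,0.03,-0.2,0,0,0,0,0,0.04,-0.2,0,0,0,0,0,0.01,-0.2,0,0,0,0,0,0,-0.2,0,0,0,0,0,0,-0.2]'
python3 - <<'E'
from h import *
s=telemetry.read_state(); print(np.round(s["joint_positions"],2))
im,d=vision.read_camera("top")
for q in ["knuckle","handle"]:
    for r in finder.pinpoint("top",q)[:2]: print(q,np.round(r["centre"]),round(r["conf"],2),np.round(world("top",r["centre"],d),3), np.round(world("top",r["centre"],d,0.142),3), np.round(world("top",r["centre"],d,0.328),3))
im,d=vision.read_camera("scene"); cv2.imwrite("pics/s3.png",im[:,:,::-1])
E
```

```text
time: 8.0
tcp_pos: [0.6315, -0.1025, 0.318]
eef_rot: [-3.14, -0.0, 1.904]
ft_force: [-5.5, -2.6, 7.3]
finger_gap: 0.0094
grasp_force: 20.0
time: 9.0
tcp_pos: [0.6326, -0.1011, 0.395]
eef_rot: [-3.139, -0.001, 1.906]
ft_force: [-0.6, -0.4, -0.2]
finger_gap: 0.0352
grasp_force: 0.0
[-0.37  0.36  0.6   1.44 -0.2   1.41  0.57]
knuckle [350. 226.] 0.73 [ 0.579 -0.004  0.15 ] [ 0.581 -0.005  0.142] [0.54  0.008 0.328]
```

View pics/s3.png

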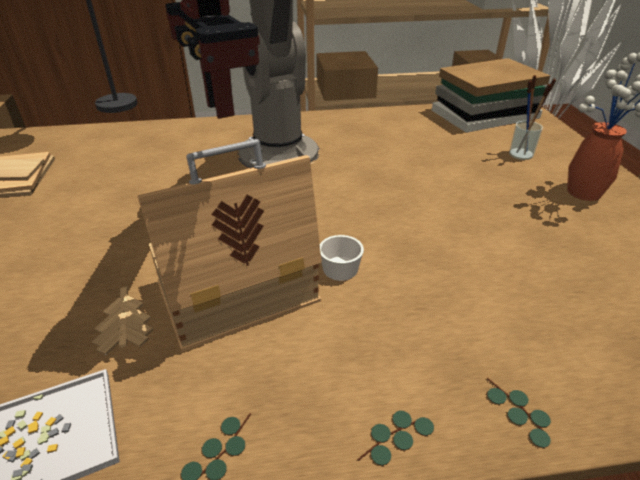

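The lid stands open by itself with the gripper clear above the handle at (225,150). Next I back off and turn 90° toward the knuckle.

```bash
python3 -m inch '[0,0,10,-0.0145,0.008,0,-0.1,0,0,10,-0.0145,0.008,0,-0.1,0,0,10,-0.0145,0.008,0,-0.1]'
python3 -c "
from h import *
print(np.round(telemetry.read_state()['joint_positions'],2))"
```

```text
time: 9.57
tcp_pos: [0.589, -0.0772, 0.3962]
eef_rot: [-3.141, -0.0, 2.435]
ft_force: [-0.2, 0.2, -0.6]
finger_gap: 0.0394
grasp_force: 0.0
[-0.37  0.25  0.5   1.55 -0.12  1.37  1.  ]
```

```bash
python3 -m inch '[0,0,10,-0.0145,0.008,0,-0.1,0,0,10,-0.0145,0.008,0,-0.1,0,0,10,-0.0145,0.008,0,-0.1,0,0,10,-0.0145,0.008,0,-0.1,0,0,10,-0.0145,0.008,0,-0.1,0,0,10,-0.0145,0.008,0,-0.1]'
python3 -m inch '[2.94,-8.5,0,0,0,0,-0.1,2.94,-8.5,0,0,0,0,-0.1,2.94,-8.5,0,0,0,0,-0.1,2.94,-8.5,0,0,0,0,-0.1,2.94,-8.5,0,0,0,0,-0.1,0,0,0,0,0,0,-0.1]'
cat > k.py <<'E'
from h import *
s=telemetry.read_state(); M=R.from_euler('xyz',s["eef_rot"]).as_matrix()
B=R.from_euler('z',19.1,degrees=True).as_matrix()
print("joints",np.round(s['joint_positions'],2)); print("tool in box axes\n",np.round(B.T@M,3))
g=s["tcp_pos"]-.011*M[:,2]; print("grasp pt",np.round(g,4),"box",np.round(B.T@(g-[.5825,-.1212,0]),4))
print("F",np.round(s["ft_force"],1),"gap",s["finger_gap"],s["time"])
E
python3 k.py
```

```text
time: 10.32
tcp_pos: [0.5019, -0.0292, 0.3964]
eef_rot: [3.141, -0.0, -2.801]
ft_force: [-0.1, -0.4, -0.0]
finger_gap: 0.0395
grasp_force: 0.0
time: 11.08
tcp_pos: [0.5002, -0.0299, 0.3928]
eef_rot: [3.139, 0.778, -2.811]
ft_force: [0.4, 0.0, 0.3]
finger_gap: 0.0398
grasp_force: 0.0
joints [-0.34 -0.34  0.38  2.25 -0.32  0.49  2.19]
tool in box axes
 [[-0.712  0.001  0.702]
 [ 0.002  1.     0.001]
 [-0.702  0.002 -0.712]]
grasp pt [ 0.4929 -0.0324  0.4006] box [-0.0557  0.1132  0.4006]
F [0.4 0.  0.3] gap 0.03980504092100582 11.075
```

```bash
python3 -m inch '[0,0,0,0.0057,0.0015,-0.03,-0.1,0,0,0,0.0057,0.0015,-0.03,-0.1,0,0,0,0.0057,0.0015,-0.03,-0.1,0,0,0,0.0057,0.0015,-0.03,-0.1,0,0,0,0.0057,0.0015,-0.03,-0.1,0,0,0,0.0057,0.0015,-0.03,-0.1,0,0,0,0.0057,0.0015,-0.03,-0.1,0,0,0,0,0,0,-0.1]'
cat >> k.py <<'E'
im,d=vision.read_camera("top"); cv2.imwrite("pics/t%d.png"%(s["time"]*100),im[120:320,280:520,::-1].repeat(3,0).repeat(3,1))
for r in finder.pinpoint("top","knuckle")[:2]: print(np.round(r["centre"]),round(r["conf"],2),np.round(world("top",r["centre"],d),3), np.round(world("top",r["centre"],d,0.145),3))
E
python3 k.py; ls pics
```

```text
time: 12.08
tcp_pos: [0.5261, -0.0257, 0.2324]
eef_rot: [3.107, 0.742, -2.812]
ft_force: [0.3, 0.1, 0.2]
finger_gap: 0.0395
grasp_force: 0.0
joints [-1.26 -0.22  1.35  2.43 -0.94  0.17  2.96]
tool in box axes
 [[-0.737 -0.019  0.675]
 [ 0.003  0.999  0.031]
 [-0.676  0.025 -0.737]]
grasp pt [ 0.5192 -0.0285  0.2405] box [-0.0295  0.1084  0.2405]
F [0.3 0.1 0.2] gap 0.03949151553758213 12.075
[353. 226.] 0.61 [ 0.579 -0.01   0.15 ] [ 0.58  -0.011  0.145]
s3.png
scene0.png
t1.png
t1207.png
t2.png
top0.png
```

```bash
python3 -m inch '[-3.2,9.4,0,-0.005,0,0.03,-0.1,-3.2,9.4,0,-0.005,0,0.03,-0.1,0,0,0,0,0,0,-0.1,0,0,0,0,0,0,-0.1]'; python3 k.py
```

```text
time: 12.68
tcp_pos: [0.5285, -0.0139, 0.272]
eef_rot: [3.078, 0.648, -2.797]
ft_force: [-0.4, -0.7, -0.7]
finger_gap: 0.0394
grasp_force: 0.0
joints [-0.9  -0.14  0.96  2.31 -0.55  0.4   2.49]
tool in box axes
 [[-0.797 -0.049  0.602]
 [-0.009  0.998  0.07 ]
 [-0.604  0.05  -0.796]]
grasp pt [ 0.5225 -0.0168  0.2808] box [-0.0225  0.1183  0.2808]
F [-0.4 -0.7 -0.7] gap 0.039383308345401685 12.675
[353. 227.] 0.67 [ 0.576 -0.01   0.15 ] [ 0.577 -0.01   0.145]
```

```bash
python3 -m inch '[-4.3,4.85,0,0,-0.004,0.01,-0.1,-4.3,4.85,0,0,-0.004,0.01,-0.1,0,0,0,0,0,0,-0.1,0,0,0,0,0,0,-0.1]'; python3 k.py
```

```text
time: 13.28
tcp_pos: [0.5278, -0.0204, 0.2913]
eef_rot: [-3.116, 0.436, -2.748]
ft_force: [1.2, -0.2, -0.4]
finger_gap: 0.0395
grasp_force: 0.0
joints [-0.66 -0.07  0.65  2.16 -0.16  0.63  2.07]
tool in box axes
 [[-0.905 -0.049  0.423]
 [-0.055  0.999 -0.001]
 [-0.422 -0.024 -0.906]]
grasp pt [ 0.5234 -0.0219  0.3012] box [-0.0233  0.1132  0.3012]
F [ 1.2 -0.2 -0.4] gap 0.039534229889467296 13.275
[352. 227.] 0.69 [ 0.577 -0.008  0.149] [ 0.578 -0.008  0.145]
```

```bash
python3 -m inch '[0,0,-2.8,0.0064,0.0012,-0.021,-0.1,0,0,0,0.0064,0.0012,-0.021,-0.1,0,0,0,0.0064,0.0012,-0.021,-0.1,0,0,0,0.0064,0.0012,-0.021,-0.1,0,0,0,0.0064,0.0012,-0.021,-0.1,0,0,0,0,0,0,-0.1]'; python3 k.py
```

```text
time: 14.12
tcp_pos: [0.5594, -0.0152, 0.1858]
eef_rot: [-3.113, 0.432, -2.798]
ft_force: [0.2, -0.1, 0.1]
finger_gap: 0.0397
grasp_force: 0.0
joints [-0.55  0.19  0.6   2.22 -0.61  0.41  2.44]
tool in box axes
 [[-0.908  0.001  0.419]
 [-0.01   1.    -0.024]
 [-0.419 -0.026 -0.908]]
grasp pt [ 0.5549 -0.0164  0.1957] box [0.0082 0.108  0.1957]
F [ 0.2 -0.1  0.1] gap 0.03965742010749355 14.125
[352. 227.] 0.6 [ 0.578 -0.007  0.149] [ 0.579 -0.008  0.145]
```

```bash
python3 -m inch '[0,0,0,0.006,0.0022,-0.0135,-0.1,0,0,0,0.006,0.0022,-0.0135,-0.1,0,0,0,0.006,0.0022,-0.0135,-0.1,0,0,0,0.006,0.0022,-0.0135,-0.1,0,0,0,0,0,0,-0.1]'; python3 k.py; ls -t pics|head -1
```

```text
time: 14.85
tcp_pos: [0.5849, -0.006, 0.134]
eef_rot: [-3.113, 0.436, -2.796]
ft_force: [0.5, 0.1, 0.3]
finger_gap: 0.0397
grasp_force: 0.0
joints [-0.4   0.32  0.42  2.2  -0.85  0.32  2.66]
tool in box axes
 [[-0.906  0.     0.423]
 [-0.011  1.    -0.024]
 [-0.422 -0.026 -0.906]]
grasp pt [ 0.5804 -0.0073  0.1439] box [0.0353 0.1083 0.1439]
F [0.5 0.1 0.3] gap 0.039679791644438495 14.85
[353. 225.] 0.43 [ 0.564 -0.004  0.222] [ 0.581 -0.01   0.145]
t1485.png
```

```bash
python3 -m inch '[0,0,0,0,0,-0.002,-1,0,0,0,0,0,0,-1,0,0,0,0,0,0,-1,0,0,0,0,0,0,-1]' 15; python3 k.py
```

```text
time: 15.45
tcp_pos: [0.5845, -0.0043, 0.1317]
eef_rot: [-3.115, 0.436, -2.795]
ft_force: [-2.5, 5.5, 4.4]
finger_gap: 0.0143
grasp_force: 15.0
joints [-0.39  0.32  0.41  2.21 -0.86  0.31  2.67]
tool in box axes
 [[-0.907 -0.002  0.422]
 [-0.012  1.    -0.021]
 [-0.422 -0.024 -0.906]]
grasp pt [ 0.5801 -0.0056  0.1416] box [0.0355 0.11   0.1416]
F [-2.5  5.5  4.4] gap 0.01430581315972263 15.45
[352. 225.] 0.59 [ 0.564 -0.003  0.223] [ 0.582 -0.009  0.145]
```

View pics/t1485.png

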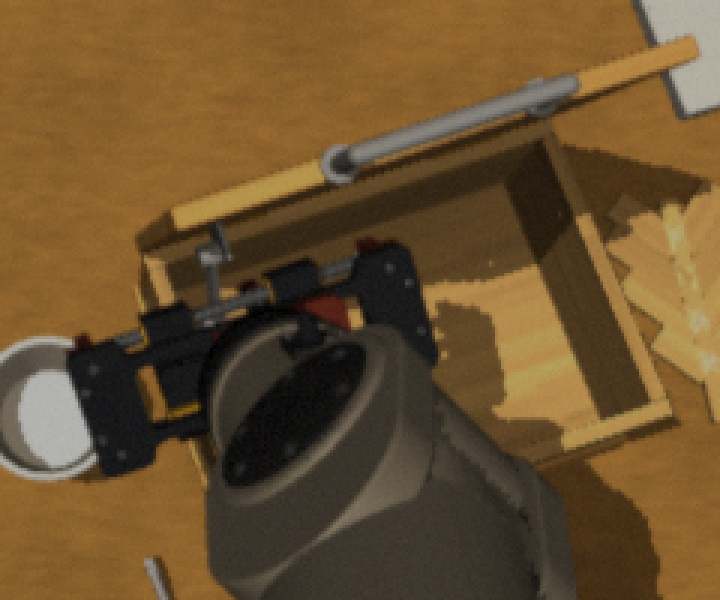

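Before closing, the picture shows the open fingers straddling the knuckle near (215,315). The gap is now 14.3 mm, matching the boss. I pull it toward the box front.

```bash
python3 -m inch '[0,0,0,-0.0057,-0.002,0.0012,-1,0,0,0,-0.0057,-0.002,0.002,-1,0,0,0,-0.0057,-0.002,0.002,-1,0,0,0,-0.0057,-0.002,0.0018,-1,0,0,0,-0.0045,-0.0015,0.0006,-1,0,0,0,-0.003,-0.001,0.0003,-1,0,0,0,0,0,0,-1]' 20; python3 k.py
```

```text
time: 16.42
tcp_pos: [0.5535, -0.015, 0.139]
eef_rot: [-3.116, 0.434, -2.795]
ft_force: [-1.9, 5.3, 1.8]
finger_gap: 0.014
grasp_force: 20.0
joints [-0.4   0.26  0.43  2.26 -0.83  0.31  2.67]
tool in box axes
 [[-0.907 -0.002  0.421]
 [-0.012  1.    -0.021]
 [-0.421 -0.024 -0.907]]
grasp pt [ 0.5491 -0.0163  0.149 ] box [0.0028 0.1101 0.149 ]
F [-1.9  5.3  1.8] gap 0.01400016591484955 16.425
[358. 243.] 0.67 [ 0.534 -0.01   0.235] [ 0.551 -0.017  0.145]
```

```bash
python3 -m inch '[0,0,0,0,0,0,-0.1,0,0,0,0,0,0,-0.1,0,0,0,0,0,0,-0.1,0,0,0,-0.006,-0.0022,0.0135,-0.1,0,0,0,-0.006,-0.0022,0.0135,-0.1,0,0,0,-0.006,-0.0022,0.0135,-0.1,0,0,0,-0.006,-0.0022,0.0135,-0.1,0,0,0,-0.004,-0.0015,0.02,-0.1,0,0,0,-0.004,-0.0015,0.02,-0.1,0,0,0,-0.004,-0.0015,0.02,-0.1]'; python3 k.py
python3 - <<'E'
from h import *
im,d=vision.read_camera("scene"); cv2.imwrite("pics/s5.png",im[80:380,100:460,::-1].repeat(2,0).repeat(2,1))
P,u,v=cloud("scene",d); B=R.from_euler('z',19.1,degrees=True).as_matrix(); q=(P-[.5825,-.1212,0])@B
m=(abs(q[:,1])<.11)&(q[:,2]>.16)&(q[:,2]<.26)&(q[:,0]>0)&(q[:,0]<.13)
f=np.polyfit(q[m][:,2],q[m][:,0],1); print("lid angle",m.sum(),np.pi/2+np.arctan(f[0]))
for c in ["scene"]:
  for r in finder.pinpoint(c,"handle")[:2]: print(r["conf"],np.round(r["centre"]),world(c,r["centre"],d))
E
```

```text
time: 17.77
tcp_pos: [0.5185, -0.0302, 0.2541]
eef_rot: [-3.113, 0.436, -2.797]
ft_force: [0.3, -0.4, 0.2]
finger_gap: 0.0391
grasp_force: 0.0
joints [-0.67 -0.04  0.69  2.23 -0.2   0.53  2.08]
tool in box axes
 [[-0.906  0.001  0.422]
 [-0.01   1.    -0.024]
 [-0.422 -0.026 -0.906]]
grasp pt [ 0.514  -0.0315  0.2641] box [-0.0354  0.1072  0.2641]
F [ 0.3 -0.4  0.2] gap 0.03906616597496732 17.775
[406. 241.] 0.71 [ 0.514 -0.06   0.354] [ 0.554 -0.098  0.145]
[355. 244.] 0.58 [ 0.548 -0.012  0.156] [ 0.55  -0.013  0.145]
lid angle 8861 1.2500902358927939
0.72 [219. 144.] [ 0.60869008 -0.1125789   0.32699651]
```

View pics/s5.png

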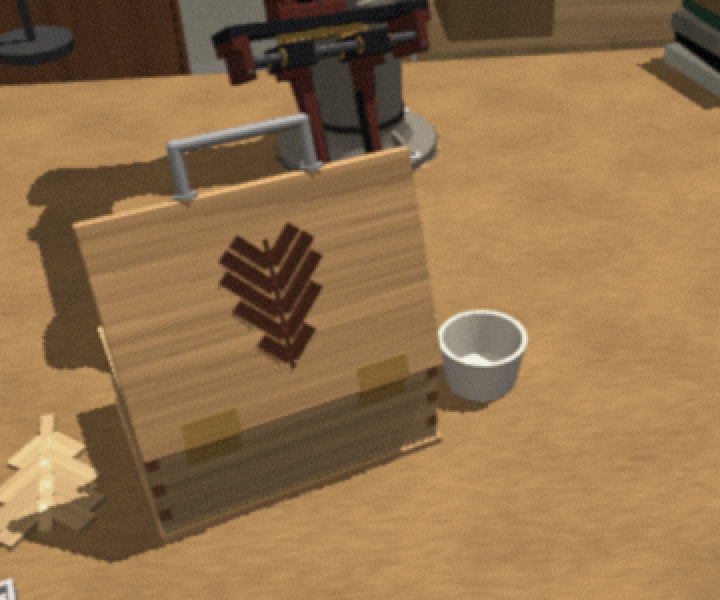

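The crop shows the lid standing at about 1.24 rad with the gripper clear and the bowl unmoved at (483,355). I go back to the handle, with its bar at roughly (0.606, -0.113, 0.321).

```bash
python3 -m inch '[-2.05,5.9,0,-0.004,0,0.039,-0.1,-2.05,5.9,0,-0.004,0,0.039,-0.1,-2.05,5.9,0,-0.004,0,0.039,-0.1,-2.05,5.9,0,-0.004,0,0.039,-0.27,0,0,-10,0,0,0,-0.27,0,0,-10,0.005,-0.003,0,-0.27,0,0,-10,0.012,-0.01,0,-0.27,0,0,-10,0.012,-0.01,0,-0.27,0,0,-10,0.012,-0.01,0,-0.27,0,0,-10,0.012,-0.01,0,-0.27]'; python3 k.py
```

```text
time: 19.23
tcp_pos: [0.5561, -0.0725, 0.4077]
eef_rot: [-3.117, -0.002, 2.434]
ft_force: [-0.4, -0.1, -0.4]
finger_gap: 0.0323
grasp_force: 0.0
joints [-0.63  0.21  0.77  1.61 -0.13  1.4   1.02]
tool in box axes
 [[-0.505  0.863 -0.023]
 [ 0.863  0.505 -0.011]
 [ 0.002 -0.025 -1.   ]]
grasp pt [ 0.5563 -0.0723  0.4187] box [-0.0088  0.0547  0.4187]
F [-0.4 -0.1 -0.4] gap 0.03228571060650413 19.225
[356. 243.] 0.6 [ 0.549 -0.014  0.157] [ 0.551 -0.015  0.145]
```

```bash
python3 -m inch '[0,0,-10.2,0.0165,-0.0135,0,-0.27,0,0,-10.2,0.0165,-0.0135,0,-0.27,0,0,-10.2,0.0165,-0.0135,0,-0.27,0,0,0,0,0,0,-0.27,0,0,0,0,0,0,-0.27]'; python3 k.py
```

```text
time: 19.95
tcp_pos: [0.6046, -0.1126, 0.4088]
eef_rot: [-3.117, -0.001, 1.91]
ft_force: [0.6, -0.8, -0.3]
finger_gap: 0.0318
grasp_force: 0.0
joints [-0.55  0.36  0.88  1.48 -0.26  1.45  0.67]
tool in box axes
 [[-0.005  1.    -0.025]
 [ 1.     0.005  0.001]
 [ 0.001 -0.025 -1.   ]]
grasp pt [ 0.6049 -0.1125  0.4198] box [0.024  0.0009 0.4198]
F [ 0.6 -0.8 -0.3] gap 0.03177230945847699 19.95
[356. 244.] 0.6 [ 0.547 -0.014  0.157] [ 0.549 -0.015  0.145]
```

Down 99 mm so the grasp point is at z≈0.321, then close.

```bash
python3 -m inch '[0,0,0,0.0005,0,-0.025,-0.27,0,0,0,0.0005,0,-0.025,-0.27,0,0,0,0.0005,0,-0.025,-0.27,0,0,0,0,0,-0.024,-0.27,0,0,0,0,0,0,-0.27,0,0,0,0,0,0,-1,0,0,0,0,0,0,-1,0,0,0,0,0,0,-1,0,0,0,0,0,0,-1]' 20; python3 k.py
python3 - <<'E'
from h import *
s=telemetry.read_state(); M=R.from_euler('xyz',s["eef_rot"]).as_matrix()
p=s["tcp_pos"]-.011*M[:,2]-[.6722,-.0901,.1]; x=-(p[0]*.945+p[1]*.327); a0=np.arctan2(p[2],x)-.0259; print(a0,np.hypot(x,p[2]))
a=np.r_[np.arange(a0,.02,-.07),0]; t=a+.0259; x=-.2321*np.cos(t); z=.2321*np.sin(t)
for r in np.round(np.c_[a[1:],np.diff(x)*.945,np.diff(x)*.327,np.diff(z)],4): print(*r)
E
```

```text
time: 21.18
tcp_pos: [0.6071, -0.1134, 0.3114]
eef_rot: [-3.119, 0.0, 1.905]
ft_force: [-0.3, 0.6, 5.9]
finger_gap: 0.0093
grasp_force: 20.0
joints [-0.53  0.42  0.84  1.63 -0.31  1.26  0.71]
tool in box axes
 [[-0.001  1.    -0.023]
 [ 1.     0.001 -0.   ]
 [-0.    -0.023 -1.   ]]
grasp pt [ 0.6073 -0.1133  0.3224] box [ 0.026  -0.0007  0.3224]
F [-0.3  0.6  5.9] gap 0.009294152160169137 21.175
[440. 178.] 0.72 [ 0.484 -0.015  0.705] [ 0.663 -0.159  0.145]
[356. 245.] 0.65 [ 0.546 -0.014  0.157] [ 0.548 -0.015  0.145]
1.2437695608942105 0.23279395355654545
1.1738 -0.0145 -0.005 -0.0054
1.1038 -0.0141 -0.0049 -0.0064
1.0338 -0.0136 -0.0047 -0.0074
0.9638 -0.0131 -0.0045 -0.0084
0.8938 -0.0125 -0.0043 -0.0094
0.8238 -0.0119 -0.0041 -0.0103
0.7538 -0.0112 -0.0039 -0.0111
0.6838 -0.0104 -0.0036 -0.0119
0.6138 -0.0096 -0.0033 -0.0127
0.5438 -0.0087 -0.003 -0.0134
0.4738 -0.0078 -0.0027 -0.014
0.4038 -0.0069 -0.0024 -0.0145
0.3338 -0.0059 -0.002 -0.015
0.2638 -0.0049 -0.0017 -0.0154
0.1938 -0.0039 -0.0013 -0.0157
0.1238 -0.0028 -0.001 -0.016
0.0538 -0.0018 -0.0006 -0.0161
0.0 -0.0006 -0.0002 -0.0125
```

Bar gripped (gap 9.3 mm). Lowering along the arc.

```bash
python3 -m inch '[0,0,0,-0.0145,-0.005,-0.0054,-1,0,0,0,-0.0141,-0.0049,-0.0064,-1,0,0,0,-0.0136,-0.0047,-0.0074,-1,0,0,0,-0.0131,-0.0045,-0.0084,-1,0,0,0,-0.0125,-0.0043,-0.0094,-1,0,0,0,-0.0119,-0.0041,-0.0103,-1,0,0,0,-0.0112,-0.0039,-0.0111,-1,0,0,0,-0.0104,-0.0036,-0.0119,-1]' 25
python3 -m inch '[0,0,0,-0.0096,-0.0033,-0.0127,-1,0,0,0,-0.0087,-0.003,-0.0134,-1,0,0,0,-0.0078,-0.0027,-0.014,-1,0,0,0,-0.0069,-0.0024,-0.0145,-1,0,0,0,-0.0059,-0.002,-0.015,-1,0,0,0,-0.0049,-0.0017,-0.0154,-1]'
python3 -m inch '[0,0,0,-0.0039,-0.0013,-0.0157,-1,0,0,0,0,0,0,-1]'; python3 k.py|sed -n 5,6p
```

```text
time: 22.28
tcp_pos: [0.5047, -0.1483, 0.2393]
eef_rot: [-3.118, -0.0, 1.905]
ft_force: [2.6, 1.2, -1.7]
finger_gap: 0.0093
grasp_force: 25.0
time: 23.02
tcp_pos: [0.4613, -0.1633, 0.1541]
eef_rot: [-3.118, -0.0, 1.905]
ft_force: [1.9, 3.7, -1.1]
finger_gap: 0.0093
grasp_force: 25.0
time: 23.28
tcp_pos: [0.4575, -0.1646, 0.1384]
eef_rot: [-3.117, -0.0, 1.905]
ft_force: [3.3, 2.8, -2.9]
finger_gap: 0.0091
grasp_force: 25.0
 [ 0.    -0.025 -1.   ]]
grasp pt [ 0.4578 -0.1645  0.1494] box [-1.320e-01 -1.000e-04  1.494e-01]
```

```bash
python3 -m inch '[0,0,0,-0.0028,-0.001,-0.014,-1,0,0,0,-0.0014,-0.0005,-0.012,-1,0,0,0,-0.0006,-0.0002,-0.008,-1,0,0,0,0,0,-0.006,-1,0,0,0,0,0,-0.004,-1,0,0,0,0,0,0,-1]'
```

```text
time: 24.12
tcp_pos: [0.4532, -0.1668, 0.0962]
eef_rot: [-3.118, -0.001, 1.904]
ft_force: [-1.7, 4.8, 13.2]
finger_gap: 0.0092
grasp_force: 25.0
```

Upward 13 N at z≈0.107 means the lid is seated. Release and retreat straight up.

```bash
python3 -m inch '[0,0,0,0,0,0,-0.6,0,0,0,0,0,0,-0.27,0,0,0,0,0,0,-0.27,0,0,0,0,0,0,-0.27]'
python3 -m inch '[0,0,0,0,0,0.02,-0.27,0,0,0,0,0,0.03,-0.27,0,0,0,0,0,0.04,-0.27,0,0,0,0,0,0.05,-0.27,0,0,0,-0.02,0.04,0.04,-0.27,0,0,0,0,0.04,0,-0.27,0,0,0,0,0.04,0,-0.27,0,0,0,0,0.04,0,-0.27,0,0,0,0,0,0,-0.27]'
python3 - <<'E'
from h import *
im,d=vision.read_camera("scene"); cv2.imwrite("pics/s9.png",im[:,:,::-1])
P,u,v=cloud("scene",d); B=R.from_euler('z',19.1,degrees=True).as_matrix(); q=(P-[.5825,-.1212,0])@B
m=(abs(q[:,1])<.12)&(q[:,0]>-.09)&(q[:,0]<.08)&(q[:,2]>.08)&(q[:,2]<.16)
print("lid tilt",np.polyfit(q[m][:,0],q[m][:,2],1),m.sum())
for c in ["scene","top"]:
  im,d=vision.read_camera(c)
  for n in ["handle","bowl","screwdriver","leaf"]:
    for r in finder.pinpoint(c,n)[:1]: print(c,n,round(r["conf"],2),np.round(world(c,r["centre"],d),3))
E
```

```text
time: 24.62
tcp_pos: [0.4526, -0.1666, 0.0953]
eef_rot: [-3.117, -0.0, 1.904]
ft_force: [-1.0, -0.2, 0.7]
finger_gap: 0.0319
grasp_force: 0.0
time: 25.75
tcp_pos: [0.4327, -0.0037, 0.2753]
eef_rot: [-3.117, -0.001, 1.91]
ft_force: [0.4, -0.8, -0.2]
finger_gap: 0.0321
grasp_force: 0.0
lid tilt [0.00094048 0.11246314] 7663
scene handle 0.8 [ 0.455 -0.164  0.11 ]
scene bowl 0.76 [0.587 0.082 0.039]
scene leaf 0.91 [ 0.622 -0.33   0.005]
top bowl 0.8 [0.541 0.091 0.005]
top leaf 0.85 [ 0.615 -0.331  0.005]
```

View pics/s9.png

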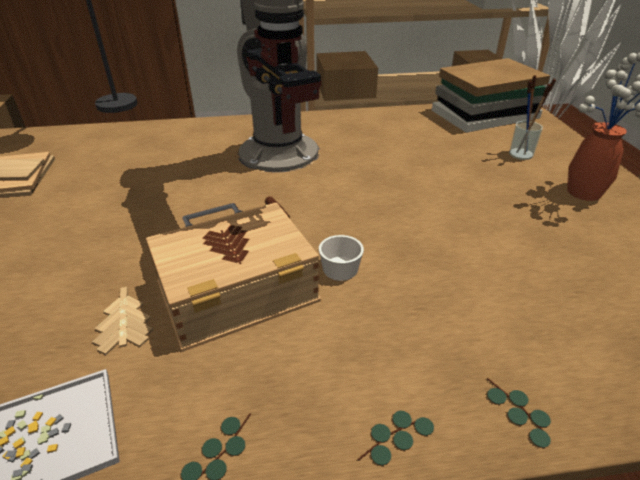

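The picture shows the lid flat shut (tilt 0.001 rad), the bowl at (341,257) and leaf at (122,320) unmoved, the screwdriver still at (275,203) behind the lid, and the gripper clear. Handing in.

```bash
python3 -c "
from rig import env
print(env.finish_job())"
```

```text
the job is handed in; nothing more can be done
None
```

I raised the lid until the stay locked and it stood open alone, broke the stay at its knuckle, lowered the lid gently until fully shut, and handed the job in at about 26 s; the last camera check showed the bowl and leaf in place, while the screwdriver was mostly hidden but looked unmoved, and no verdict was returned.

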